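# Swap the fume filter: spent cassette into the drawer, fresh one held up

## Robot

A 7-joint arm with a two-finger parallel gripper is mounted at the origin on the work surface. World frame = base frame: x ahead of the robot, y to its left, z up, the work surface at z = 0. Lengths are in m, angles in rad, forces in N, time in s.
With the tool pointing down it reaches from about 0.4 to 0.875 m from the base axis. Payload 19.3 kg.
Tool frame: the origin (TCP) lies on the centre line of the jaws, within the pads' length; the fingertips stand 14 mm ahead of it and the grasp point (between the pads) lies 5 mm behind it; y points along the fingers, x is the direction in which the jaws open and shut, and the axes are right-handed (so a half turn about y gives the same grasp; the last joint's range is limited). The gripper opens to 85 mm and grips with 20 to 120 N. Pads are 22 mm wide; open, the fingers measure 114 mm over their backs; the gripper's body (76 mm by 85 mm) begins 54 mm behind the grasp point. The pads swing forward as they close: fully open they stand 13 mm farther back than shut.
Start: joints at [-1.294, 0.521, -0.036, 1.599, 0.021, 1.021, -0.113], TCP at [0.212, 0.588, 0.245] pointing down, gripper open.
Joint ranges: [-2.91, 2.91], [-0.3, 2.13], [-1.5, 1.42], [0.17, 2.43], [-1.26, 4.41], [0.16, 1.93], [-2.52, 2.52]. Speed limits (rad/s): [1.89, 1.89, 2.39, 2.39, 3.01, 3.01, 3.01].

## Interface

Orientations are given as [roll, pitch, yaw] about the fixed x, y, z axes, in that order (R = Rz(yaw) Ry(pitch) Rx(roll)).
In Python, from workcell import monitor, grab_frame, workorder gives the robot as it stands.
- The arm moves only by the tool drive_tool, never from a script. Its argument "steps" is one flat list of numbers, 5 for each row, row after row: the finger opening in mm, from 0 to 85.4, then the shift along the world's x, y, z in mm, then the turn about the world's z in degrees. In form: [fingers, tx, ty, tz, twist, fingers, tx, ty, tz, twist, ...]. A call has exactly 5 rows; each row shifts and turns the commanded pose from where the row before left it; what a row does not reach is not made up. A row lasts 1/12 s, in which the tool goes at most 41.7 mm and 7.16 degrees, less where a joint would pass 70% of its speed; a pose out of reach is approached as far as the arm can. A call is refused whole if a number of a shift passes 41.7 or a number of a turn 7.16, either way. A call with a gripper value outside its range is refused whole. The fingers move at their own pace and stop on an object; "grip_force" is the grip in N (left out, the last holds). Time passes only in rows, so rows that do not move let the fingers close, or fill a call up. It gives the time, the measured TCP pose, the force and the opening at its end, in the units of the state.
- monitor.observe(): the state, without advancing time (a new reading comes with each control period).
- grab_frame(name): name is "side" or "top" or "wrist"; returns a dict with "frame" (480x640x3 uint8, red, green, blue), "vertical_fov" (degrees; the focal length in pixels is half the picture's height over the tangent of half this angle, whatever the lens; pixels are square), "cx", "cy" (the principal point, pixels), "xyz" and "orientation" of the camera in the world. Camera axes: x right, y down, z forward; pixel columns grow to the right and rows downward; lengths in m; the calibration is good to about 2 mm. A picture is of the moment at which its call begins. There is no depth.
- workorder.job_done(): hands the job in, once; it reports no verdict.
The state is a dict: "clock": time; "qpos": joint angles; "qd": joint speeds; "joint_efforts": joint torques, N m; "position": TCP position; "tool_rot": TCP orientation; "force": force on the tool from outside, world axes, zero at the start; "moment": the same for the moment, N m; "grip_width": finger opening in m.
Only numpy, scipy, OpenCV 4.12 (cv2) and the standard library are available. Lean on these libraries where they do the work, as an engineer would, in place of code of your own. Each camera call takes 0.05 s, during which the arm holds its last target. There are 200 camera calls.

## Task

Put the spent filter cassette that lies on the bench into the open drawer, setting it down on the drawer's floor rather than dropping it, and push the drawer fully shut. Only then lift the flap of the filter box right up (at least about 75 degrees), draw the fresh cassette out of its slot by its pull tab and hold it up, upright and still, with its foot more than 20 cm above the bench; finish while still holding it there, do not put it down or let go, and leave the magnet, hammer and offcuts where they lie.

Things in the scene. Friction and masses are not known exactly. Their poses are not given: they have to be found in the camera images.
- spent: the spent filter cassette, a steel plate with pleated grey faces, lying flat on the bench on the robot's side of the filter box: plate 64 (x) by 60 (y) by 16 mm thick, with a pull tab on its +x edge 22 mm long (x), 26 wide (y), 12 thick. Origin: centre of the plate's underside: plate x -32..+32, tab x +32..+54 mm. About 0.15 kg.
- unit: low grey steel drawer unit fixed to the bench, 190 mm deep (x), 200 mm wide (y), 85 mm high, with one drawer in its front, which faces its -x (towards the robot). Origin: centre of its underside. It may stand left or right of the filter box and turned a little.
- unit_drawer0 (a joint): how far the drawer is pulled out, m: 0 = fully shut, at most 0.125; it slides out along the unit's -x, closes along +x with light friction (1 to 2 N), no spring and no catch.
- unit_drawer0_handle (a point): middle of the drawer's horizontal bar handle (bar 11 mm thick, 100 mm long along the unit's y, its centre 35 mm in front of the drawer's front, 47 mm above the bench); moves with the drawer; axes as the unit's.
- drawer_floor (a point): centre of the drawer's inner floor surface, 22 mm above the bench; moves with the drawer; axes as the unit's. Inside 145 mm (x -72..+72) by 158 mm (y); side walls' tops 63 mm, front panel's top 71 mm above the bench, front panel at x -78..-93 mm. With the drawer out by q m, x from -0.072 to q - 0.078 is open to above; the rest is under the unit's top.
- filterbox: plain aluminium filter box fixed to the bench. Origin: on the bench, middle of its rear flange's rear edge; front is -x (robot side). Box centred at x -110 mm, y 0: 130 (x) by 142 (y) mm, 100 mm high, walls and floor 4 mm, the flap on top. Centred inside, a slot for one cassette, 66 (x) by 20 (y) mm, its sides up to 45 mm above the bench; the cassette comes out straight up.
- flap (a joint): angle of the box's flap, rad: 0 = shut, up to 1.9; a stiff friction hinge along the box's y at its rear top edge: the flap opens upward and back, and stays where it is left (about 5 N at the knob lifts it). Panel 130 by 142 by 5 mm, 0.22 kg.
- flap_hinge (a point): middle of the flap's hinge line, 101 mm above the bench, at x = -45 mm, y = 0 in the filter box's frame; the hinge line runs along the box's y.
- flap_knob (a point): centre of the flap's black barrel knob (22 mm in diameter, 24 mm long along the hinge direction, flat ends to pinch) on a 12 mm stem near the flap's front edge: 105 mm from the hinge along the flap and 37 mm from the hinge line square to the flap (32 mm above the panel's upper face; 138 mm above the bench when shut); moves with the flap.
- fresh: the fresh filter cassette, like the spent one, standing upright in the slot under the shut flap: plate 60 (x) by 16 (y) by 64 mm high, on top a pull tab 26 (x) by 12 (y) by 22 mm high. Origin: centre of its foot; z up; axes parallel to the filter box's. Grip the tab across its 12 mm; its middle is 75 mm above the foot. Upright = as it stands in the slot. About 0.15 kg.
- magnet: bystander: red welding magnet block, about 80 by 65 by 22 mm, loose, between the two boxes. Origin: centre of its underside.
- hammer: bystander: hammer about 240 mm long lying at the left of the bench, loose. Origin near the middle of its length, underside.
- offcuts: bystander: two flat steel offcuts stuck together, about 130 by 45 by 12 mm, loose, at the right of the bench. Origin: centre of its underside.
Not all that is in view belongs to the job. What is shaped like the spent but purple or yellow is not meant.

How it is judged:
On the way, in this order (a step that is already met when the one before it is completed fails the run):
1. the spent cassette lies in the drawer, let go, and the drawer is shut (within 8 mm) (x of spent in the frame of drawer_floor between -0.075 and 0.075 m and y of spent in the frame of drawer_floor between -0.08 and 0.08 m and z of spent in the frame of drawer_floor between -0.01 and 0.015 m and angle between spent's own z axis and vertical below 0.3 rad and value of joint unit_drawer0 below 0.008 m and contact force between the fingers and spent below 0.05 N), for 0.2 s.
2. the flap stands open (more than 1.2 rad) with the fresh cassette still in its slot (value of joint flap above 1.2 rad and height (world z) of fresh below 0.03 m), for 0.2 s.
3. the fresh cassette is drawn out of its slot in the gripper (height (world z) of fresh above 0.06 m and contact force between the fingers and fresh above 0.5 N), for 0.2 s.
At the end, for the whole second after the job is handed in: Fresh cassette held in the fingers, foot over 0.20 m above the bench, within 0.3 rad of upright, below 0.05 m/s, touching neither filter box, flap nor drawer unit; spent cassette flat (0.3 rad) in the drawer, less than 15 mm above its floor; drawer shut within 8 mm (height (world z) of fresh above 0.2 m and angle between each of fresh, spent's own z axis and vertical below 0.3 rad and linear speed of fresh below 0.05 m/s and contact force between the fingers and fresh above 0.5 N and contact force between each of filterbox, unit and fresh below 0.1 N and x of spent in the frame of drawer_floor between -0.075 and 0.075 m and y of spent in the frame of drawer_floor between -0.08 and 0.08 m and z of spent in the frame of drawer_floor between -0.01 and 0.015 m and value of joint unit_drawer0 below 0.008 m); the arm keeps its last pose, push and grip.
It fails at once if the spent cassette is dropped or thrown: out of the fingers with its underside more than 75 mm above the bench (about 50 mm above the drawer floor) (height (world z) of spent above 0.075 m and contact force between the fingers and spent below 0.01 N).
It fails at once if the fresh cassette is let go after it was lifted above 120 mm (height (world z) of fresh above 0.12 m and contact force between the fingers and fresh below 0.01 N).
It fails at once if the magnet, hammer or offcuts are moved by more than 30 mm (distance of any of magnet, hammer, offcuts from where it was at the start of the episode above 0.03 m).
It also fails if it takes over 72 s, if anything falls off the work surface, if the arm or the gripper's body presses on something with over 40 N, if the wrist force passes 120 N, or if a joint passes its speed limit or range.

## Working session

There is one attempt and no reset: what is moved stays moved. The work goes in short steps, Python scripts to look and compute and a tool call to move; the robot and the scene stay as the last step left them, time stands still between calls to the robot, and variables do not carry over. Pictures are saved under pics/ and viewed, about 8 in all and at most 12, crops included, and the job is handed in when it is done.

Besides the shell and the picture viewer there is one more tool, called after ">>>" as a command line: name --argument value ..., lists and objects as JSON in quotes. drive_tool: Moves the arm, as the interface text tells. Its arguments: {"type":"object","properties":{"steps":{"type":"array"},"grip_force":{"type":"number"}},"required":["steps"]}

```bash
mkdir -p pics
cat > h.py <<'E'
import numpy as np, cv2
from scipy.spatial.transform import Rotation as R
from workcell import monitor, grab_frame, workorder
def snap(n,f):
    g=grab_frame(n); cv2.imwrite('pics/'+f,g['frame'][:,:,::-1]); 
    np.save('pics/'+f+'.npy',{k:v for k,v in g.items() if k!='frame'},allow_pickle=True); return g
def cal(f): return np.load('pics/'+f+'.npy',allow_pickle=True).item()
def rot(o):
    o=np.array(o,float)
    return o if o.shape==(3,3) else R.from_euler('xyz',o).as_matrix()
def ray(c,u,v):
    f=240/np.tan(np.radians(c['vertical_fov'])/2)
    return np.array(c['xyz']),rot(c['orientation'])@np.array([(u-c['cx'])/f,(v-c['cy'])/f,1])
def atz(c,u,v,z):
    o,d=ray(c,u,v); return o+d*(z-o[2])/d[2]
def tri(*a):
    A=np.zeros((3,3));b=np.zeros(3)
    for c,u,v in a:
        o,d=ray(c,u,v);d=d/np.linalg.norm(d);P=np.eye(3)-np.outer(d,d);A+=P;b+=P@o
    x=np.linalg.solve(A,b); return x
def proj(c,p):
    f=240/np.tan(np.radians(c['vertical_fov'])/2)
    q=rot(c['orientation']).T@(np.array(p)-np.array(c['xyz'])); return q[:2]/q[2]*f+[c['cx'],c['cy']]
E
python3 - <<'E'
from h import *
for n in ('top','side','wrist'):
    snap(n,n+'0.png'); print(n,cal(n+'0.png'))
print(monitor.observe())
E
```

```text
top {'vertical_fov': 45.31876243376998, 'cx': 314.42418512799173, 'cy': 232.7151538546768, 'xyz': array([0.41059599, 0.00940933, 1.49004646]), 'orientation': array([-3.05506469, -0.0120758 , -1.57571345])}
side {'vertical_fov': 56.68589684853151, 'cx': 318.09771690823754, 'cy': 236.72682840275496, 'xyz': array([ 0.4059589 , -0.85503081,  0.66604979]), 'orientation': array([-2.14064210e+00,  1.42523887e-04, -1.38008988e-01])}
wrist {'vertical_fov': 59.47556140983737, 'cx': 312.74255086727715, 'cy': 241.90677676204837, 'xyz': array([0.13296485, 0.61593016, 0.37472855]), 'orientation': array([2.80745395e+00, 1.11774953e-03, 1.22390903e+00])}
{'clock': 0.15, 'qpos': array([-1.29421717,  0.5218641 , -0.03631103,  1.59985297,  0.0211754 ,
        1.02113538, -0.11281051]), 'qd': array([-0.0003897 , -0.00207886,  0.0002231 , -0.00099276,  0.00098733,
       -0.00212004, -0.00022095]), 'joint_efforts': array([ 1.34080465e-04, -9.27383351e+01,  1.97941236e+00, -3.70058870e+01,
        1.78213668e-02,  6.44574291e-03,  2.32022290e-05]), 'position': array([0.2123669 , 0.58755618, 0.24487486]), 'tool_rot': array([-1.57084338e+00,  8.74606707e-04,  1.22396682e+00]), 'force': array([-1.49733464, -0.05942773, -0.83107044]), 'moment': array([ 0.01216476,  0.03085775, -0.00891085]), 'grip_width': 0.08579673952795781}
```

View pics/top0.png

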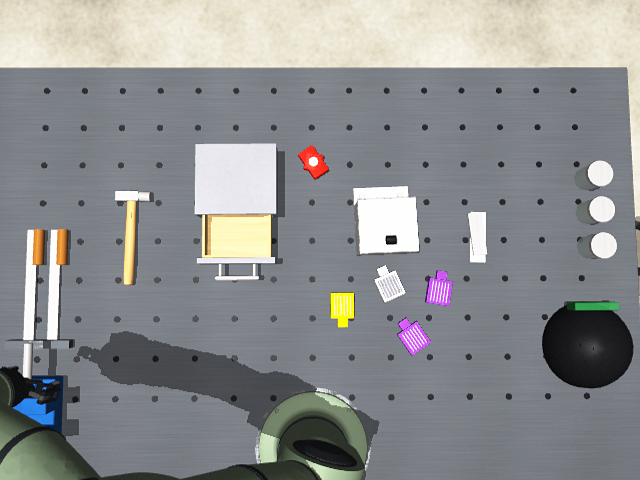

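View pics/side0.png

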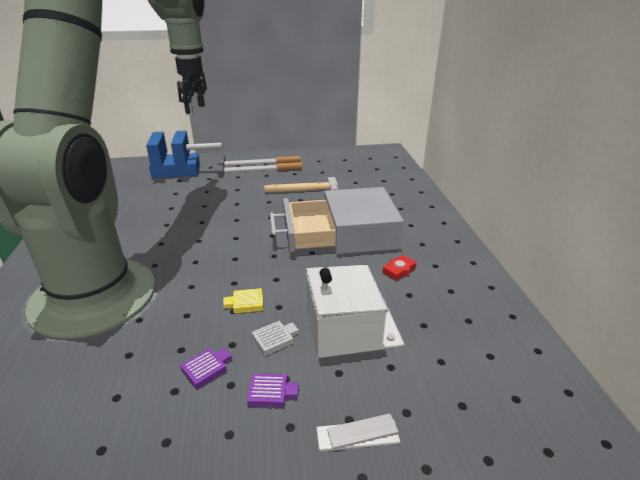

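The candidates are grey at top (389,285), yellow (342,307), and purple (439,289) and (414,336). The spent cassette is the grey one, with its tab pointing away from the robot at (381,270). Next I'll take close crops.

Run:
```python
from h import *
t=cv2.imread('pics/top0.png');s=cv2.imread('pics/side0.png')
def cr(i,x,y,w,h,k): return cv2.resize(i[y:y+h,x:x+w],None,fx=k,fy=k,interpolation=cv2.INTER_CUBIC)
cv2.imwrite('pics/c1.png',np.vstack([np.hstack([cr(t,190,138,100,150,4),cr(t,340,170,100,150,4)])]))
cv2.imwrite('pics/c2.png',cr(s,240,180,200,150,4)[:,:])
```

```text
(no output)
```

View pics/c1.png

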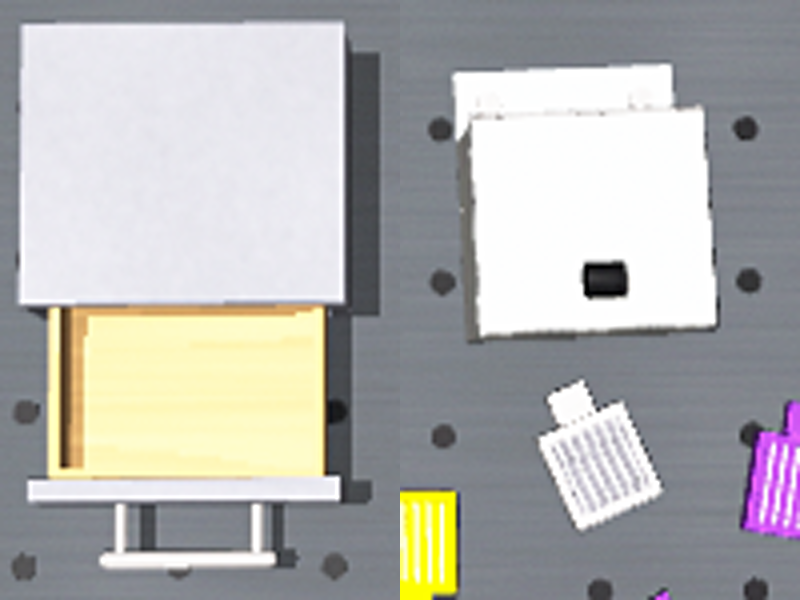

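View pics/c2.png

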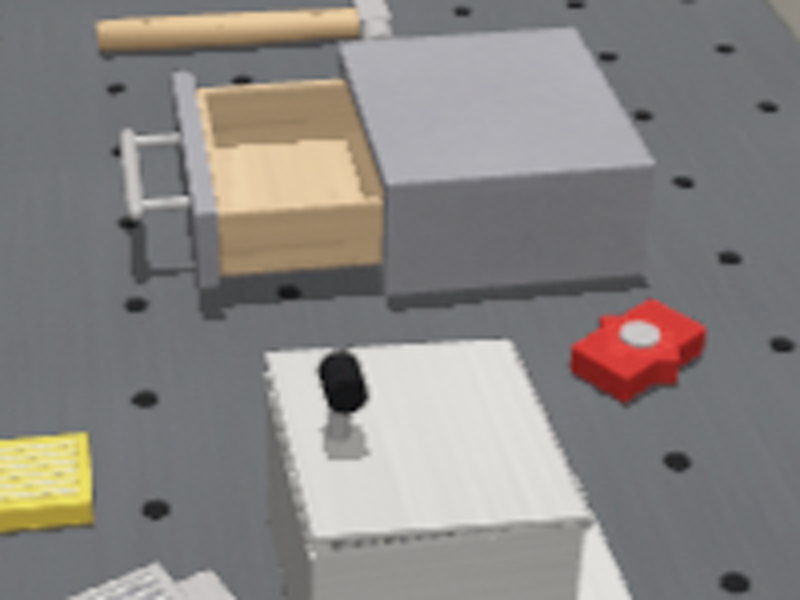

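Run:
```python
from h import *
np.set_printoptions(precision=4,suppress=True)
t=cal('top0.png');s=cal('side0.png')
L=lambda x,y:(190+x/4-.375,138+y/4-.375); Q=lambda x,y:(340+(x-400)/4-.375,170+y/4-.375); S=lambda x,y:(240+x/4-.375,180+y/4-.375)
print('knob',tri((t,*Q(605,280)),(s,*S(343,381))))
print('handle',tri((t,*L(188,559)),(s,*S(132,173))))
print('spent ctr',tri((t,*Q(602,465)),(s,272,337)))
pts=[atz(t,*Q(*p),.016) for p in [(540,436),(623,402),(662,492),(582,530)]]
print('spent corners',np.array(pts),np.mean(pts,0)); 
tb=atz(t,*Q(570,403),.012);d=tb-np.mean(pts,0);print('tab',tb,'dir deg',np.degrees(np.arctan2(d[1],d[0])))
a=(pts[1]-pts[2]+pts[0]-pts[3]);print('edge dir',np.degrees(np.arctan2(a[1],a[0])))
u=[atz(t,*L(*p),.085) for p in [(20,22),(345,22),(346,304),(19,303)]];print('unit',np.array(u),np.mean(u,0));a=u[0]-u[3]+u[1]-u[2];print('yaw',np.degrees(np.arctan2(a[1],a[0])))
b=[atz(t,*Q(*p),.106) for p in [(470,112),(703,108),(717,326),(480,335)]];print('flap',np.array(b),np.mean(b,0));a=b[0]-b[3]+b[1]-b[2];print('yaw',np.degrees(np.arctan2(a[1],a[0])))
a=b[0]-b[1]+b[3]-b[2];print('yaw',np.degrees(np.arctan2(a[1],a[0]))-90)
a=u[0]-u[1]+u[3]-u[2];print('uyaw',np.degrees(np.arctan2(a[1],a[0]))-90)
f=[atz(t,*L(*p),.071) for p in [(28,480),(340,478),(340,500),(28,502)]];print('front',np.array(f))
st=monitor.observe();print('tool axes',rot(st['tool_rot']))
c=cal('wrist0.png');print('cam in tool',rot(st['tool_rot']).T@(c['xyz']-st['position']));print('side spent tab',[proj(s,p) for p in pts+[tb]])
```

```text
knob [ 0.5114 -0.187   0.1461]
handle [0.4253 0.1862 0.048 ]
spent ctr [ 0.4019 -0.2025  0.0122]
spent corners [[ 0.4198 -0.1625  0.016 ]
 [ 0.4413 -0.2161  0.016 ]
 [ 0.3838 -0.2401  0.016 ]
 [ 0.36   -0.1885  0.016 ]] [ 0.4012 -0.2018  0.016 ]
tab [ 0.4409 -0.1826  0.012 ] dir deg 25.838437021756246
edge dir 23.0558503240731
unit [[0.7566 0.2879 0.085 ]
 [0.7562 0.0865 0.085 ]
 [0.5799 0.0858 0.085 ]
 [0.5812 0.2863 0.085 ]] [0.6685 0.1866 0.085 ]
yaw 0.3982171515802323
flap [[ 0.6158 -0.1122  0.106 ]
 [ 0.6178 -0.2542  0.106 ]
 [ 0.485  -0.26    0.106 ]
 [ 0.4801 -0.1167  0.106 ]] [ 0.5497 -0.1857  0.106 ]
yaw 2.195257250951559
yaw 1.3721818823678973
uyaw -0.24300362756798677
front [[0.4732 0.2821 0.071 ]
 [0.4736 0.0901 0.071 ]
 [0.46   0.0901 0.071 ]
 [0.4596 0.2819 0.071 ]]
tool axes [[ 0.3399 -0.0003 -0.9405]
 [ 0.9405 -0.0008  0.3399]
 [-0.0009 -1.     -0.    ]]
cam in tool [-0.0004 -0.1299  0.0843]
side spent tab [array([279.137 , 321.0652]), array([291.636 , 338.6235]), array([263.0867, 350.609 ]), array([250.3819, 332.7948]), array([290.0763, 328.2515])]
```

The spent cassette is confirmed: grey pleats, centre about (0.401,-0.202), tab yaw about 24°. The drawer is open about 107 mm. I'm moving over the spent cassette by an outward arc.

>>> drive_tool --steps '[85,24,-32,0,6.3,85,24,-32,0,6.3,85,24,-32,0,6.3,85,24,-32,0,6.3,85,24,-32,0,6.3]'

```text
clock: 0.57
position: [0.3331, 0.426, 0.2452]
tool_rot: [-1.571, 0.0, 1.78]
force: [1.2, 0.9, 1.1]
grip_width: 0.085
```

>>> drive_tool --steps '[85,24,-32,0,6.3,85,24,-32,0,6.3,85,24,-32,0,0,85,24,-32,0,0,85,24,-32,0,0]'

```text
clock: 0.98
position: [0.4529, 0.2664, 0.2453]
tool_rot: [-1.571, -0.0, 1.992]
force: [0.9, 0.7, 0.0]
grip_width: 0.085
```

>>> drive_tool --steps '[85,24,-32,0,0,85,24,-32,0,0,85,-10,-40,0,0,85,-10,-40,0,0,85,-10,-40,0,0]'

```text
clock: 1.4
position: [0.4693, 0.0824, 0.2449]
tool_rot: [-1.57, -0.0, 1.991]
force: [1.5, -0.8, 0.0]
grip_width: 0.0851
```

>>> drive_tool --steps '[85,-8.5,-35.5,0,0,85,-8.5,-35.5,0,0,85,-8.5,-35.5,0,0,85,-8.5,-35.5,0,0,85,-8.5,-35.5,0,0]'

```text
clock: 1.82
position: [0.4267, -0.0947, 0.2454]
tool_rot: [-1.571, 0.0, 1.992]
force: [1.5, -0.3, -0.2]
grip_width: 0.0853
```

>>> drive_tool --steps '[85,-8.5,-35.5,0,0,85,-8.5,-35.5,0,0,85,-8.5,-35.5,0,0,85,0,0,0,0,85,0,0,0,0]'

```text
clock: 2.23
position: [0.4013, -0.2012, 0.2452]
tool_rot: [-1.57, 0.0, 1.988]
force: [0.2, -0.1, -0.5]
grip_width: 0.085
```

Run:
```python
from h import *
snap('wrist','w1.png'); st=monitor.observe(); print(st['position'],np.degrees(st['tool_rot']))
c=cal('w1.png'); print(c); print(proj(c,[.401,-.202,.016]),proj(c,[.511,-.187,.138]))
```

```text
[ 0.40184699 -0.19991564  0.24518345] [-8.99928116e+01 -1.37426316e-02  1.14043876e+02]
{'vertical_fov': 59.47556140983737, 'cx': 312.74255086727715, 'cy': 241.90677676204837, 'xyz': array([ 0.32416627, -0.23592243,  0.37516886]), 'orientation': array([2.80811789e+00, 5.58748800e-04, 1.98807111e+00])}
[312.82730093 198.15788251] [267.49119893 392.18790582]
```

View pics/w1.png

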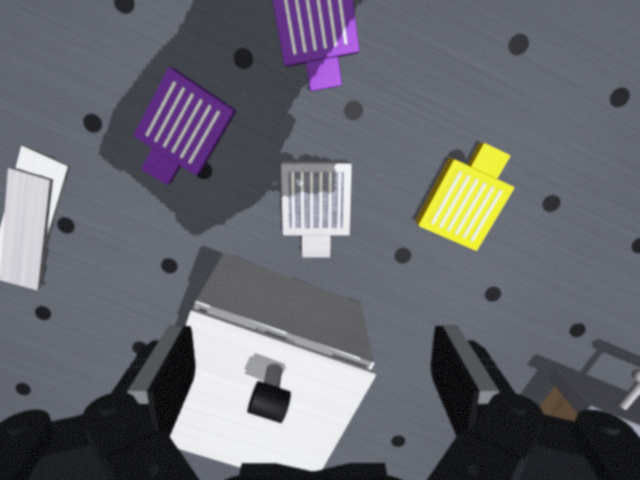

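Wrist view: the grey spent plate is centred at (316.5,199) and aligned with the jaws, with the tab below it at (316,245). The knob is at (269,402), and yellow and purple are well clear.

Run:
```python
from h import *
np.set_printoptions(precision=4,suppress=True)
t=cal('top0.png');s=cal('side0.png');w=cal('w1.png')
Q=lambda x,y:(340+(x-400)/4-.375,170+y/4-.375);S=lambda x,y:(240+x/4-.375,180+y/4-.375)
print('spent',tri((w,316.5,199),(t,*Q(602,465)),(s,271,336)),atz(w,316.5,199,.016),atz(w,316,245,.014))
print('knob',tri((w,269,402),(t,*Q(605,280)),(s,*S(343,381))),tri((w,269,402),(s,*S(343,381))),atz(w,269,402,.142))
b=[atz(w,*p,.106) for p in [(190,311),(373,366)]];d=b[1]-b[0];print('flap front',b,np.degrees(np.arctan2(-d[0],d[1])))
```

```text
spent [ 0.4009 -0.2006  0.0142] [ 0.4004 -0.1988  0.016 ] [ 0.4402 -0.1815  0.014 ]
knob [ 0.5114 -0.1861  0.146 ] [ 0.5131 -0.1844  0.1441] [ 0.5149 -0.1839  0.142 ]
flap front [array([ 0.4933, -0.2576,  0.106 ]), array([ 0.4817, -0.1165,  0.106 ])] 4.71204945649071
```

>>> drive_tool --steps '[85,-0.5,0,-37,0,85,-0.5,0,-37,0,85,0,0,-37,0,85,0,0,-37,0,85,0,0,-37,0]' --grip_force 40

```text
clock: 2.7
position: [0.4015, -0.1982, 0.0588]
tool_rot: [-1.572, 0.0, 1.994]
force: [1.8, 0.1, 1.2]
grip_width: 0.085
```

>>> drive_tool --steps '[85,0,0,-25,0,85,0,0,-15,0,85,0,0,-5,0,75,0,0,0,0,70,0,0,0,0]'

```text
clock: 3.12
position: [0.4015, -0.1992, 0.0159]
tool_rot: [-1.571, 0.0, 1.993]
force: [-0.2, 0.5, 0.1]
grip_width: 0.0699
```

>>> drive_tool --steps '[55,0,0,0,0,50,0,0,0,0,50,0,0,0,0,50,0,0,0,0,50,0,0,0,0]'

```text
clock: 3.53
position: [0.4018, -0.1996, 0.0166]
tool_rot: [-1.572, 0.001, 1.992]
force: [-0.7, 2.4, 7.0]
grip_width: 0.0586
```

>>> drive_tool --steps '[50,0,0,10,0,50,0,0,30,0,50,0,0,40,0,50,0,0,40,0,50,0,15,10,0]'

```text
clock: 3.95
position: [0.4026, -0.1872, 0.1515]
tool_rot: [-1.576, 0.006, 1.989]
force: [1.1, -1.2, -0.5]
grip_width: 0.0586
```

>>> drive_tool --steps '[50,0,34,0,-3,50,0,37,0,-3,50,0,37,0,-3,50,8,37,0,-3,50,15,37,0,-3]'

```text
clock: 4.37
position: [0.423, -0.0011, 0.1469]
tool_rot: [-1.572, -0.0, 1.727]
force: [2.4, -1.5, -0.4]
grip_width: 0.0587
```

>>> drive_tool --steps '[50,18,37,0,-3,50,18,37,0,-3,50,18,37,0,-3,50,18,37,0,0,50,18,37,0,0]'

```text
clock: 4.78
position: [0.5144, 0.1847, 0.1471]
tool_rot: [-1.572, -0.001, 1.573]
force: [0.1, 0.2, -1.2]
grip_width: 0.0584
```

Run:
```python
from h import *
snap('side','s2.png');snap('top','t2.png');snap('wrist','w2.png');print({k:v for k,v in monitor.observe().items() if k in('position','tool_rot','grip_width')})
s=cv2.imread('pics/s2.png');t=cv2.imread('pics/t2.png');w=cv2.imread('pics/w2.png')
cv2.imwrite('pics/m2.png',np.hstack([np.vstack([cv2.resize(s[150:270,200:400],(400,240)),cv2.resize(t[180:300,160:360],(400,240))]),cv2.resize(w,(400,300))[:, :][:480] if 0 else np.vstack([cv2.resize(w,(400,300)),np.zeros((180,400,3),np.uint8)])]))
```

```text
{'position': array([0.51439533, 0.18549434, 0.14644171]), 'tool_rot': array([-1.57206371e+00, -1.53184524e-03,  1.57705026e+00]), 'grip_width': 0.058700619203362586}
```

View pics/m2.png

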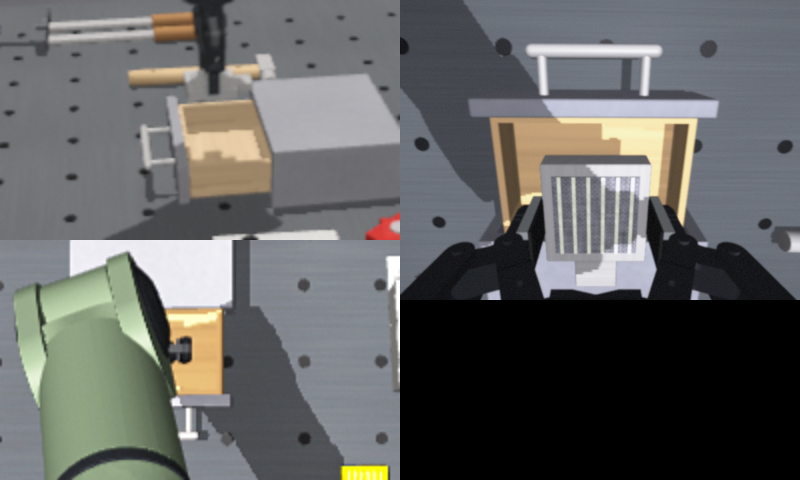

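>>> drive_tool --steps '[50,4,1,0,0,50,0,0,-20,0,50,0,0,-30,0,50,0,0,-30,0,50,0,0,-15,0]'

```text
clock: 5.35
position: [0.5172, 0.1817, 0.0486]
tool_rot: [-1.569, 0.001, 1.571]
force: [-0.1, -0.5, -2.3]
grip_width: 0.0585
```

>>> drive_tool --steps '[50,0,0,-6,0,50,0,0,-3,0,50,0,0,-2,0,50,0,0,0,0,50,0,0,0,0]'

```text
clock: 5.77
position: [0.5186, 0.1834, 0.0404]
tool_rot: [-1.572, -0.001, 1.573]
force: [-0.8, 0.7, -0.9]
grip_width: 0.059
```

>>> drive_tool --steps '[50,0,1,-1.5,0,50,0,0,-1,0,50,0,0,0,0,50,0,0,0,0,50,0,0,0,0]'

```text
clock: 6.18
position: [0.5198, 0.1845, 0.0386]
tool_rot: [-1.575, -0.001, 1.572]
force: [0.6, -2.8, 21.9]
grip_width: 0.0583
```

>>> drive_tool --steps '[50,0,0,0.6,0,62,0,0,0,0,68,0,0,0,0,74,0,0,0,0,76,0,0,0,0]'

```text
clock: 6.6
position: [0.518, 0.1844, 0.0374]
tool_rot: [-1.571, 0.0, 1.573]
force: [0.4, 0.1, 0.5]
grip_width: 0.0759
```

>>> drive_tool --steps '[76,0,0,10,0,76,0,0,30,0,76,0,0,40,0,76,0,0,35,0,76,0,0,0,0]'

```text
clock: 7.02
position: [0.5206, 0.1851, 0.159]
tool_rot: [-1.578, -0.004, 1.572]
force: [2.2, 1.0, 1.2]
grip_width: 0.076
```

Run:
```python
from h import *
snap('wrist','w3.png');snap('side','s3.png');st=monitor.observe();print(st['position'],st['grip_width'])
w=cal('w3.png');print(proj(w,[.4253,.1862,.0525]))
```

```text
[0.51867549 0.18465659 0.15435773] 0.07622797251130031
[315.49176324  72.6358217 ]
```

View pics/w3.png

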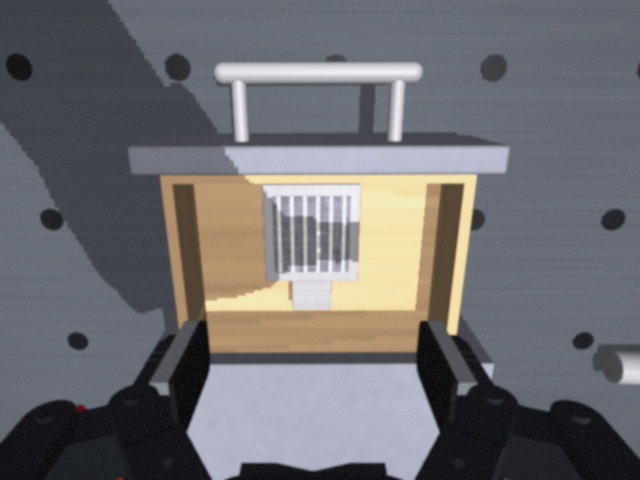

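>>> drive_tool --steps '[40,-34,0,0,0,20,-34,0,0,0,0,-34,0,0,0,0,-34,0,0,0,0,0,0,-20,0]'

```text
clock: 7.53
position: [0.3774, 0.1842, 0.1338]
tool_rot: [-1.57, -0.001, 1.575]
force: [3.1, 1.2, 0.7]
grip_width: 0.015
```

>>> drive_tool --steps '[0,0,0,-30,0,0,0,0,-30,0,0,0,0,-24,0,0,0,0,0,0,0,0,0,0,0]'

```text
clock: 7.95
position: [0.3811, 0.1835, 0.0477]
tool_rot: [-1.568, 0.002, 1.573]
force: [-0.8, -0.0, 1.0]
grip_width: 0.0001
```

>>> drive_tool --steps '[0,10,0,0,0,0,12,0,0,0,0,12,0,0,0,0,12,0,0,0,0,12,0,0,0]'

```text
clock: 8.37
position: [0.4417, 0.1846, 0.0502]
tool_rot: [-1.573, -0.001, 1.573]
force: [-1.9, 1.1, -1.2]
grip_width: 0.0001
```

>>> drive_tool --steps '[0,12,0,0,0,0,12,0,0,0,0,12,0,0,0,0,12,0,0,0,0,9,0,0,0]'

```text
clock: 8.78
position: [0.4991, 0.1845, 0.0503]
tool_rot: [-1.573, -0.001, 1.573]
force: [-2.2, 0.5, 0.7]
grip_width: 0.0
```

>>> drive_tool --steps '[0,5,0,0,0,0,4,0,0,0,0,3,0,0,0,0,2,0,0,0,0,0,0,0,0]'

```text
clock: 9.2
position: [0.5112, 0.1843, 0.0485]
tool_rot: [-1.571, 0.0, 1.573]
force: [0.4, 0.3, -0.8]
grip_width: -0.0003
```

>>> drive_tool --steps '[0,3,0,0,0,0,2,0,0,0,0,1,0,0,0,0,1,0,0,0,0,0,0,0,0]'

```text
clock: 9.62
position: [0.5148, 0.1843, 0.0479]
tool_rot: [-1.564, 0.001, 1.574]
force: [-19.7, 0.5, 12.3]
grip_width: 0.0001
```

The drawer hit its stop at about 20 N. I'm backing off and going to look at the filter box.

>>> drive_tool --steps '[0,-15,0,0,0,0,-30,0,0,0,0,-10,0,35,0,0,0,0,40,0,30,0,0,40,0]'

```text
clock: 10.03
position: [0.4619, 0.184, 0.1645]
tool_rot: [-1.569, 0.001, 1.573]
force: [1.0, 0.1, 1.0]
grip_width: 0.0109
```

>>> drive_tool --steps '[60,0,0,40,0,60,0,-20,35,0,60,0,-40,15,0,60,0,-40,15,0,60,0,-40,0,0]'

```text
clock: 10.45
position: [0.4638, 0.0452, 0.2704]
tool_rot: [-1.575, -0.001, 1.574]
force: [2.2, -0.3, 0.1]
grip_width: 0.06
```

>>> drive_tool --steps '[60,0,-40,0,0,60,0,-40,0,0,60,0,-40,0,0,60,0,-40,0,0,60,0,-40,0,0]'

```text
clock: 10.87
position: [0.4627, -0.1557, 0.2679]
tool_rot: [-1.571, 0.0, 1.573]
force: [1.3, 0.5, 0.2]
grip_width: 0.0601
```

>>> drive_tool --steps '[60,0,-30,0,0,60,0,0,0,0,60,0,0,0,0,60,0,0,0,0,60,0,0,0,0]'

```text
clock: 11.28
position: [0.4632, -0.1826, 0.2676]
tool_rot: [-1.571, -0.0, 1.574]
force: [0.8, 0.2, -0.2]
grip_width: 0.0602
```

Run:
```python
from h import *
snap('wrist','w4.png');snap('side','s4.png');snap('top','t4.png');st=monitor.observe();print(st['position'],st['tool_rot'],st['grip_width'])
s=cv2.imread('pics/s4.png');w=cv2.imread('pics/w4.png');t=cv2.imread('pics/t4.png')
cr=lambda i,x,y,w,h,k: cv2.resize(i[y:y+h,x:x+w],None,fx=k,fy=k,interpolation=cv2.INTER_CUBIC)
cv2.imwrite('pics/m4.png',np.vstack([np.hstack([cr(s,250,180,160,120,2.5)[:300],cr(t,180,138,100,75,4)]),np.hstack([cv2.resize(w,(400,300)),cr(s,300,260,100,75,4)])]))
```

```text
[ 0.46327559 -0.18280879  0.26770199] [-1.57092218e+00 -1.82740959e-04  1.57447823e+00] 0.05992406544333527
```

View pics/w4.png

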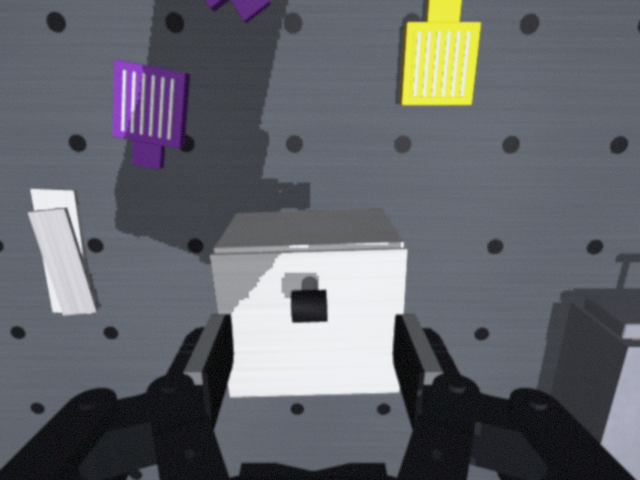

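View pics/m4.png

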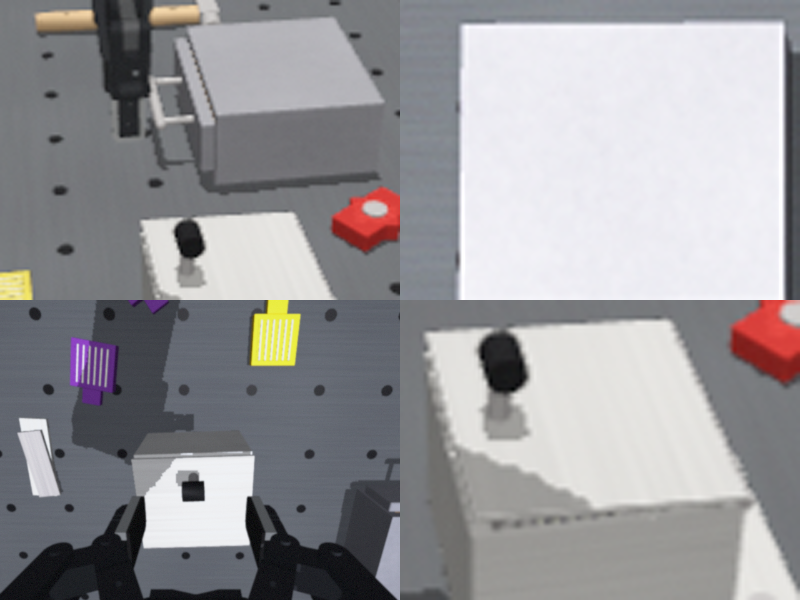

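The drawer is shut in the side view. In w4 the knob is at (309,306) and the flap corners are (212,254), (407,248), (399,391), (229,396).

Run:
```python
from h import *
np.set_printoptions(precision=4,suppress=True)
s=cal('s4.png');w=cal('w4.png');w1=cal('w1.png');t=cal('top0.png')
k=(w,309,306)
print(tri(k,(s,325.4,275.1)),tri(k,(t,390.9,239.6)),tri(k,(w1,269,402)),atz(w,309,306,.142),tri(k,(s,325.4,275.1),(t,390.9,239.6),(w1,269,402)))
b=np.array([atz(w,*p,.106) for p in [(212,254),(407,248),(399,391),(229,396)]]);print(b,b.mean(0))
for i,j in((0,1),(3,2)):
    d=b[j]-b[i];print(np.degrees(np.arctan2(-d[0],d[1])),np.linalg.norm(d))
for i,j in((0,3),(1,2)):
    d=b[j]-b[i];print(np.degrees(np.arctan2(d[1],d[0])))
```

```text
[ 0.5128 -0.1854  0.1441] [ 0.5098 -0.1859  0.1496] [ 0.5105 -0.1853  0.1476] [ 0.5136 -0.1855  0.142 ] [ 0.5116 -0.1859  0.1455]
[[ 0.4897 -0.2578  0.106 ]
 [ 0.4845 -0.1134  0.106 ]
 [ 0.6119 -0.1103  0.106 ]
 [ 0.6175 -0.253   0.106 ]] [ 0.5509 -0.1836  0.106 ]
2.082175828199036 0.14441835275079076
2.2391827099107298 0.14283600360680762
2.116038979916238
1.4046523352281874
```

>>> drive_tool --steps '[60,25,-3,0,2,60,24,0,0,0,60,0,0,-40,0,60,0,0,-40,0,60,0,0,-30,0]' --grip_force 30

```text
clock: 11.85
position: [0.5118, -0.1857, 0.1553]
tool_rot: [-1.57, -0.0, 1.609]
force: [1.1, -0.3, 0.6]
grip_width: 0.0603
```

>>> drive_tool --steps '[60,0,0,-15,0,60,0,0,-7,0,40,0,0,0,0,30,0,0,0,0,24,0,0,0,0]'

```text
clock: 12.27
position: [0.5126, -0.1861, 0.1369]
tool_rot: [-1.572, -0.001, 1.608]
force: [-4.0, 36.0, 2.6]
grip_width: 0.0252
```

>>> drive_tool --steps '[18,0,0,0,0,15,0,0,0,0,15,0,0,0,0,15,0,0,0,0,15,0,0,0,0]'

```text
clock: 12.68
position: [0.5125, -0.1851, 0.1368]
tool_rot: [-1.572, -0.002, 1.609]
force: [-1.8, 9.9, 0.0]
grip_width: 0.0239
```

Run:
```python
import numpy as np
r=np.hypot(105,37);a0=np.arctan2(37,105)
th=np.radians(np.r_[0:101:4]);x=105-r*np.cos(a0+th);z=r*np.sin(a0+th)-37
for i in range(25): print(round(np.degrees(th[i+1])),np.round([(x[i+1]-x[i]),(x[i+1]-x[i])*.037,z[i+1]-z[i]],1).tolist(),end=' ')
print(x[-1],z[-1])
```

```text
4 [2.8, 0.1, 7.2] 8 [3.3, 0.1, 7.0] 12 [3.8, 0.1, 6.8] 16 [4.3, 0.2, 6.5] 20 [4.7, 0.2, 6.2] 24 [5.1, 0.2, 5.8] 28 [5.5, 0.2, 5.5] 32 [5.9, 0.2, 5.1] 36 [6.2, 0.2, 4.6] 40 [6.5, 0.2, 4.2] 44 [6.8, 0.3, 3.7] 48 [7.1, 0.3, 3.2] 52 [7.3, 0.3, 2.7] 56 [7.4, 0.3, 2.2] 60 [7.6, 0.3, 1.7] 64 [7.7, 0.3, 1.2] 68 [7.7, 0.3, 0.6] 72 [7.8, 0.3, 0.1] 76 [7.8, 0.3, -0.5] 80 [7.7, 0.3, -1.0] 84 [7.6, 0.3, -1.5] 88 [7.5, 0.3, -2.1] 92 [7.3, 0.3, -2.6] 96 [7.1, 0.3, -3.1] 100 [6.9, 0.3, -3.6] 159.67094551647938 59.97983149260541
```

>>> drive_tool --steps '[15,2.7,0.6,7.3,0,15,3.3,0.1,7.1,0,15,3.7,0.1,6.8,0,15,4.2,0.2,6.6,0,15,4.6,0.2,6.2,0]'

```text
clock: 13.1
position: [0.5314, -0.1843, 0.1708]
tool_rot: [-1.572, -0.001, 1.609]
force: [6.4, 4.4, -14.3]
grip_width: 0.0235
```

>>> drive_tool --steps '[15,5.2,0.2,5.8,0,15,5.6,0.2,5.5,0,15,6.0,0.2,5.1,0,15,6.2,0.2,4.6,0,15,6.5,0.2,4.2,0]'

```text
clock: 13.52
position: [0.56, -0.1832, 0.1955]
tool_rot: [-1.57, -0.001, 1.609]
force: [-0.0, 5.6, -12.9]
grip_width: 0.0234
```

>>> drive_tool --steps '[15,6.8,0.3,3.7,0,15,7.1,0.3,3.2,0,15,7.3,0.3,2.7,0,15,7.4,0.3,2.2,0,15,7.6,0.3,1.7,0]'

```text
clock: 13.93
position: [0.5959, -0.182, 0.209]
tool_rot: [-1.569, -0.001, 1.608]
force: [-3.9, 4.9, -7.9]
grip_width: 0.0235
```

>>> drive_tool --steps '[15,7.7,0.3,1.2,0,15,7.7,0.3,0.6,0,15,7.8,0.3,0.1,0,15,7.8,0.3,-0.5,0,15,7.7,0.3,-1.0,0]'

```text
clock: 14.35
position: [0.6347, -0.1806, 0.2096]
tool_rot: [-1.57, -0.001, 1.608]
force: [-6.1, 5.1, -2.6]
grip_width: 0.024
```

>>> drive_tool --steps '[15,7.6,0.3,-1.5,0,15,7.5,0.3,-2.1,0,15,5,0.2,-2,0,15,0,0,0,0,15,0,0,0,0]'

```text
clock: 14.77
position: [0.6556, -0.1798, 0.2043]
tool_rot: [-1.572, -0.001, 1.609]
force: [0.0, 6.1, -0.5]
grip_width: 0.0231
```

>>> drive_tool --steps '[30,0,0,0,0,45,0,0,0,0,60,0,0,0,0,60,0,0,20,0,60,0,0,40,0]'

```text
clock: 15.18
position: [0.6533, -0.1803, 0.2601]
tool_rot: [-1.564, -0.001, 1.608]
force: [1.5, -0.6, -0.3]
grip_width: 0.0604
```

>>> drive_tool --steps '[60,0,0,40,0,60,0,0,30,0,60,-40,0,0,0,60,-40,0,0,0,60,-40,-3,0,0]'

```text
clock: 15.6
position: [0.5335, -0.1836, 0.3334]
tool_rot: [-1.572, 0.0, 1.608]
force: [0.6, -0.8, 0.2]
grip_width: 0.0598
```

>>> drive_tool --steps '[60,-35,-3,0,0,60,0,0,0,0,60,0,0,0,0,60,0,0,0,0,60,0,0,0,0]'

```text
clock: 16.02
position: [0.5008, -0.1866, 0.3332]
tool_rot: [-1.571, 0.0, 1.608]
force: [-0.6, -1.0, 0.3]
grip_width: 0.0598
```

Run:
```python
from h import *
snap('wrist','w5.png');snap('side','s5.png');snap('top','t5.png');st=monitor.observe();print(st['position'],st['tool_rot'],st['grip_width'])
s=cv2.imread('pics/s5.png');w=cv2.imread('pics/w5.png')
print(proj(cal('w5.png'),[.5505,-.185,.09]))
cr=lambda i,x,y,w,h,k: cv2.resize(i[y:y+h,x:x+w],None,fx=k,fy=k,interpolation=cv2.INTER_CUBIC)
cv2.imwrite('pics/m5.png',np.hstack([cr(w,200,180,200,280,2),cr(s,290,180,110,154,3.636)]))
```

```text
[ 0.5006037  -0.1865852   0.33280983] [-1.57025954e+00  1.91473811e-04  1.60824911e+00] 0.06015483869776121
[313.11510249 246.49120318]
```

View pics/m5.png

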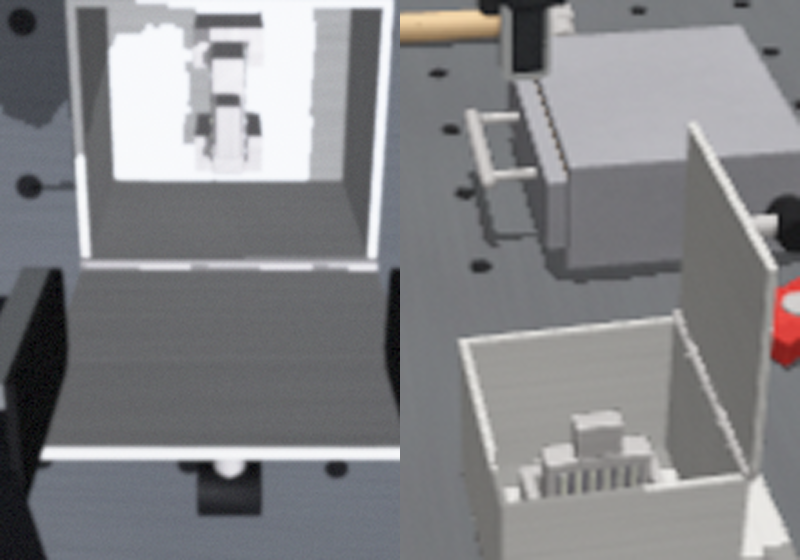

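The flap stands about 90° open. The tab top shows in the wrist crop at (228,138), which is full-frame (314,249), and in the side view at about (344,295).

Run:
```python
from h import *
np.set_printoptions(precision=4,suppress=True)
s=cal('s5.png');w=cal('w5.png')
print(tri((w,314,248.5),(s,344,295.3)),atz(w,314,248.5,.09),atz(s,344,295.3,.09))
for p in [(.5375,-.185,.09),(.5635,-.185,.09),(.5505,-.185,.068)]: print((proj(w,p)-[200,180])*2)
```

```text
[ 0.552  -0.1842  0.089 ] [ 0.5525 -0.1841  0.09  ] [ 0.5509 -0.1857  0.09  ]
[227.2815 106.7946]
[225.2013 158.613 ]
[226.2196 117.9881]
```

>>> drive_tool --steps '[40,25,1,0,0,40,25.5,0.5,0,0,40,0,0,-40,0,40,0,0,-40,0,40,0,0,-40,0]' --grip_force 50

```text
clock: 16.58
position: [0.551, -0.1851, 0.2114]
tool_rot: [-1.571, 0.0, 1.608]
force: [1.2, -0.4, -1.0]
grip_width: 0.0398
```

>>> drive_tool --steps '[40,0,0,-40,0,40,0,0,-40,0,40,0,0,-25,0,40,0,0,-15,0,40,0,0,0,0]'

```text
clock: 17.0
position: [0.5491, -0.1847, 0.0896]
tool_rot: [-1.566, -0.001, 1.608]
force: [-0.3, 0.2, -0.5]
grip_width: 0.04
```

>>> drive_tool --steps '[40,0,0,-4,0,25,0,0,0,0,18,0,0,0,0,14,0,0,0,0,6,0,0,0,0]'

```text
clock: 17.42
position: [0.5513, -0.1851, 0.0904]
tool_rot: [-1.573, 0.0, 1.608]
force: [-0.5, 1.0, 4.4]
grip_width: 0.0107
```

>>> drive_tool --steps '[4,0,0,0,0,4,0,0,0,0,4,0,0,0,0,4,0,0,0,0,4,0,0,0,0]'

```text
clock: 17.83
position: [0.5512, -0.1851, 0.0903]
tool_rot: [-1.573, 0.0, 1.608]
force: [-1.4, 1.3, 7.9]
grip_width: 0.0109
```

>>> drive_tool --steps '[4,0,0,5,0,4,0,0,8,0,4,0,0,10,0,4,0,0,10,0,4,0,0,10,0]'

```text
clock: 18.25
position: [0.5508, -0.1853, 0.1337]
tool_rot: [-1.572, 0.0, 1.608]
force: [-0.2, 0.1, -0.6]
grip_width: 0.0106
```

>>> drive_tool --steps '[4,0,0,12,0,4,0,0,15,0,4,0,0,15,0,4,0,0,15,0,4,0,0,15,0]'

```text
clock: 18.67
position: [0.5505, -0.1853, 0.2059]
tool_rot: [-1.571, 0.0, 1.608]
force: [1.1, 0.8, -2.0]
grip_width: 0.0108
```

>>> drive_tool --steps '[4,0,0,20,0,4,0,0,25,0,4,0,0,25,0,4,0,0,25,0,4,-5,0,20,0]'

```text
clock: 19.08
position: [0.5459, -0.1852, 0.322]
tool_rot: [-1.573, 0.0, 1.608]
force: [0.1, 0.7, -1.3]
grip_width: 0.0108
```

>>> drive_tool --steps '[4,-10,0,20,0,4,-10,0,10,0,4,-5,0,5,0,4,0,0,0,0,4,0,0,0,0]'

```text
clock: 19.5
position: [0.5206, -0.185, 0.3542]
tool_rot: [-1.571, -0.0, 1.608]
force: [0.3, 0.8, -1.5]
grip_width: 0.0105
```

Run:
```python
from h import *
snap('wrist','w6.png');snap('side','s6.png');st=monitor.observe();print(st['position'],st['tool_rot'],st['grip_width'],st['force'])
s=cv2.imread('pics/s6.png');w=cv2.imread('pics/w6.png')
cv2.imwrite('pics/m6.png',np.hstack([cv2.resize(w,(400,300)),cv2.resize(s[60:360,150:550],None,fx=1,fy=1)]))
```

```text
[ 0.52070198 -0.18492035  0.35343935] [-1.56976026e+00 -2.36677785e-04  1.60820639e+00] 0.010736668014515987 [ 0.68913241 -0.62683595 -1.45086472]
```

View pics/m6.png

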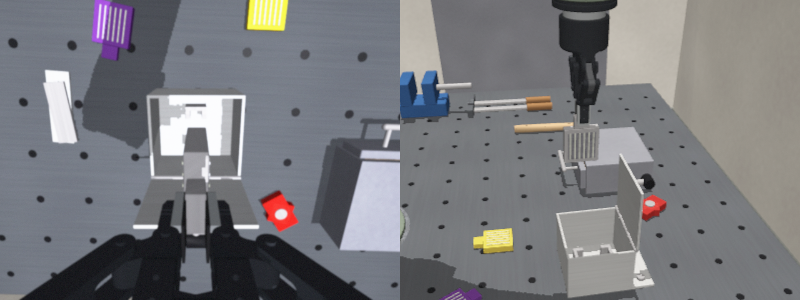

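>>> drive_tool --steps '[4,0,0,0,0,4,0,0,0,0,4,0,0,0,0,4,0,0,0,0,4,0,0,0,0]'

```text
clock: 20.02
position: [0.5206, -0.1852, 0.354]
tool_rot: [-1.571, -0.0, 1.608]
force: [0.4, -0.5, -1.2]
grip_width: 0.0104
```

```bash
python3 -c "
from h import *
st=monitor.observe();print(st['position'],abs(st['qd']).max(),st['grip_width']);print(workorder.job_done())"
```

```text
[ 0.52058372 -0.18520518  0.35399758] 0.0012580171870452855 0.010412365325394095
the job is handed in; nothing more can be done
None
```

The job was handed in at about 20 s on the robot's clock, with the arm still holding the fresh cassette; no verdict was reported.

- **Spent cassette:** I gripped it across its 60 mm width and set it down in the drawer. It touched the floor at about 22 N before I let go, and the wrist picture showed it lying flat.
- **Drawer:** I pushed it by the handle bar until it met its stop, at about 20 N. The side picture showed it shut.
- **Flap:** I lifted it by the knob along its arc to about 90°, and it stayed there when released.
- **Fresh cassette:** I drew it straight up by its tab and am holding it with its foot about 0.27 m up. It looks upright, the arm is still (joint speeds around 0.001 rad/s), and it is clear of the box and flap.

**Disagreements and limits:**
- The knob measured 144–149 mm high against the stated 138 mm, because the cameras see its upper side. I gripped between the two and it held.
- The grip readings were about 1.3 mm under nominal (58.6 mm for 60, 10.6 mm for 12), consistently for both cassettes.
- The magnet and offcuts look unmoved in the last pictures. I did not measure them or the hammer numerically.

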